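Find the fullest ink tin at the die-cutting station

TASK

Three identical closed ink tins stand in a row on the black rubber mat: heft them one at a time from the robot's left to its right, lifting each about 8 cm clear, upright, with a gentle grip (thin walls, about 30 N) and setting it softly back where it stood. Then take up the heaviest and finish while still holding it upright and still, about 15 cm above the mat, with the other two standing back in their places. Leave everything else on the bench where it is.

Things in the scene. Friction and masses are not known exactly. Their poses are not given: they have to be found in the camera images.
- mat: fixed black rubber mat, 140 mm (x) by 480 mm (y), 4 mm thick; origin at the centre of its underside, at bench level; x away from the robot, y along the row to the robot's left. The tins stand about 150 mm apart along y: one left, one middle, one right
- tin_a_center (a point): a closed round ink tin standing upright on the mat, 60 mm wide, 80 mm tall, bare steel with a white paper band; the three look exactly alike and differ only in how full they are (any may be the heaviest, whatever its name or place; about 0.2 to 0.65 kg, the heaviest at least 130 g more than the next). Point at its centre, 40 mm above its underside; z up its axis. Thin walls: grip with about 30 N, they dent above 70 N on a side
- tin_b_center (a point): a closed round ink tin standing upright on the mat, 60 mm wide, 80 mm tall, bare steel with a white paper band; the three look exactly alike and differ only in how full they are (any may be the heaviest, whatever its name or place; about 0.2 to 0.65 kg, the heaviest at least 130 g more than the next). Point at its centre, 40 mm above its underside; z up its axis. Thin walls: grip with about 30 N, they dent above 70 N on a side
- tin_c_center (a point): a closed round ink tin standing upright on the mat, 60 mm wide, 80 mm tall, bare steel with a white paper band; the three look exactly alike and differ only in how full they are (any may be the heaviest, whatever its name or place; about 0.2 to 0.65 kg, the heaviest at least 130 g more than the next). Point at its centre, 40 mm above its underside; z up its axis. Thin walls: grip with about 30 N, they dent above 70 N on a side
- thumbnut_mid (a point): bystander: loose grey aluminium double-disc thumb nut, 34 mm wide, 32 mm tall, standing on the mat between the left and the middle tin; point at its middle
- collar_mid (a point): bystander: brass ring, 32 mm wide, 16 mm tall, lying on the mat between the middle and the right tin; point at its middle
- label_roll_mid (a point): bystander: white paper roll lying flat, 104 mm wide, 60 mm tall, left of the mat; point at its middle
- cleaner_mid (a point): bystander: white bottle, 60 mm wide, 170 mm tall, right of the mat; point at its middle
- die_block_mid (a point): bystander: dark steel block 70 x 40 x 30 mm, right of the mat; point at its middle
- ink_knife_grip (a point): bystander: ink spatula lying right of the mat; point on its handle
- spanner_grip (a point): bystander: steel spanner lying left of the mat; point on its handle

How it is judged:
By the outcome, as a careful person would: the job done as asked, in the order asked, and still so for the second after the job is handed in, while the arm keeps its last pose, push and grip.
It also fails if it takes over 69 s, if anything falls off the work surface, if the arm or the gripper's body presses on something with over 40 N, if the wrist force passes 120 N, or if a joint passes its speed limit or range.

ROBOT

A 7-joint arm with a two-finger parallel gripper is mounted at the origin on the work surface. World frame = base frame: x ahead of the robot, y to its left, z up, the work surface at z = 0. Lengths are in m, angles in rad, forces in N, time in s.
With the tool pointing down it reaches from about 0.4 to 0.875 m from the base axis. Payload 19.3 kg.
Tool frame: the origin (TCP) lies between the finger pads; the fingertips stand 17 mm ahead of it and the grasp point (between the pads) lies 2 mm behind it (bot.tips_ahead is the z of the fingertips in the tool frame, in m); z points along the fingers, y is the direction in which the jaws open and shut (so a half turn about z gives the same grasp; the last joint's range is limited). The gripper opens to 85 mm and grips with 20 to 120 N. Pads are 22 mm wide; open, the fingers measure 114 mm over their backs; the gripper's body (76 mm by 85 mm) begins 54 mm behind the grasp point. The pads swing forward as they close: fully open they stand 13 mm farther back than shut.
Start: joints at [1.148, 0.521, -0.036, 1.599, 0.021, 1.021, -0.113], TCP at [0.216, -0.587, 0.248] pointing down, gripper open.
Joint ranges: [-2.91, 2.91], [-0.3, 2.13], [-1.5, 1.42], [0.17, 2.43], [-1.26, 4.41], [0.16, 1.93], [-2.52, 2.52]. Speed limits (rad/s): [1.89, 1.89, 2.39, 2.39, 3.01, 3.01, 3.01].

INTERFACE

Orientations are given as [roll, pitch, yaw] about the fixed x, y, z axes, in that order (R = Rz(yaw) Ry(pitch) Rx(roll)).
In Python, from workcell import telemetry, cams, job, bot gives the robot as it stands.
- The arm moves only by the tool arm_command, never from a script. Its argument "deltas" is a list of rows, each a list of 7 numbers: the opening, from -1 (shut) to 1 (fully open), so that 0 is half open, then the shift along the tool's x, y, z normalised to -1 to 1, where 1 is 150 mm, then the turn, a rotation vector about the tool's x, y, z normalised to -1 to 1, where 1 is 45 degrees. In form: [[hand, tx, ty, tz, rx, ry, rz], ...]. A call has 1 to 8 rows; each row is the pose to reach, as a shift and turn from the pose commanded when the call began, along the tool's axes at that moment; what a row does not reach only later rows make up. A row lasts 1/8 s, in which the tool goes at most 62.5 mm and 10.7 degrees, less where a joint would pass 70% of its speed; a pose out of reach is approached as far as the arm can. A call with a number of a shift or a turn outside -1 to 1 is refused whole. A call with a gripper value outside its range is refused whole. The fingers move at their own pace and stop on an object; "newtons" is the grip in N (left out, the last holds). Time passes only in rows, so rows that repeat a pose let the fingers close. It gives the time, the measured TCP pose, the force and the opening at its end, in the units of the state.
- telemetry.observe(): the state, without advancing time (a new reading comes with each control period).
- cams.grab_frame(name): name is "side" or "top"; returns the picture (420x560x3 uint8, blue, green, red); there is no depth.
- cams.get_calibration(name): a dict with "fx", "fy", "cx", "cy" (pixels), "R" (3x3) and "t" (3): a world point X has camera coordinates R X + t. Camera axes: x right, y down, z forward; pixel columns grow to the right and rows downward; lengths in m; the calibration is good to about 2 mm. A picture is of the moment at which its call begins. get_calibration takes no time and is no camera call.
- job.job_done(): hands the job in, once; it reports no verdict.
The state is a dict: "clock": time; "qpos": joint angles; "qd": joint speeds; "joint_efforts": joint torques, N m; "position": TCP position; "tool_rot": TCP orientation; "force": force on the tool from outside, world axes, zero at the start; "moment": the same for the moment, N m; "grip_width": finger opening in m.
Only numpy, scipy, OpenCV 4.12 (cv2) and the standard library are available. Lean on these libraries where they do the work, as an engineer would, in place of code of your own. Each camera call takes 0.05 s, during which the arm holds its last target.

## Working session

There is one attempt and no reset: what is moved stays moved. The work goes in short steps, Python scripts to look and compute and a tool call to move; the robot and the scene stay as the last step left them, time stands still between calls to the robot, and variables do not carry over. Pictures are saved under pics/ and viewed, and the job is handed in when it is done.

Besides the shell and the picture viewer there is one more tool, called after ">>>" as name(argument=value, ...), one argument or row to a line, values as JSON. arm_command: Moves the arm, as the interface text tells. Its arguments: {"type":"object","properties":{"deltas":{"type":"array","items":{"type":"array","items":{"type":"number"}}},"newtons":{"type":"number"}},"required":["deltas"]}

```bash
mkdir -p pics; ls
python3 - <<'E'
from workcell import telemetry, cams, job, bot
import cv2
print(telemetry.observe()); print(bot.tips_ahead)
for n in ("top","side"):
    im=cams.grab_frame(n); cv2.imwrite(f"pics/{n}0.png",im); print(n,cams.get_calibration(n))
E
```

```text
pics
{'clock': 0.0, 'qpos': array([ 1.14778339,  0.52200825, -0.03634105,  1.60000049,  0.0212001 ,
        1.02108824, -0.11277661]), 'qd': array([ 0.0008253 ,  0.00088581, -0.00087705, -0.00027404,  0.00136443,
        0.00072487, -0.00194055]), 'joint_efforts': array([-2.11577157e-03, -9.27114487e+01,  1.97871119e+00, -3.69935739e+01,
        1.77650212e-02,  8.17100750e-03,  5.44948534e-05]), 'position': array([ 0.21582775, -0.58621791,  0.24773185]), 'tool_rot': array([-3.14047567e+00,  7.27868709e-05,  3.52838144e-01]), 'force': array([ 0.11146747, -0.08021353,  0.69947332]), 'moment': array([-0.04693919, -0.00510671,  0.00023231]), 'grip_width': 0.08495646398149255}
0.017
top {'fx': 440.24771299217565, 'fy': 440.24771299217565, 'cx': 283.69666991158965, 'cy': 211.44987185366537, 'R': array([[ 0.01455544, -0.99976312, -0.01618128],
       [-0.99651439, -0.01317491, -0.08237416],
       [ 0.08214146,  0.01732387, -0.9964701 ]]), 't': array([-0.00750344,  0.44578739,  1.17938608])}
side {'fx': 532.4887643389746, 'fy': 532.4887643389746, 'cx': 278.98262640109476, 'cy': 206.4078735993855, 'R': array([[-0.77654942, -0.62995464,  0.01132009],
       [-0.41402196,  0.49665985, -0.76283341],
       [ 0.47492821, -0.59706461, -0.64649597]]), 't': array([0.34517961, 0.2521064 , 1.48640616])}
```

View pics/top0.png

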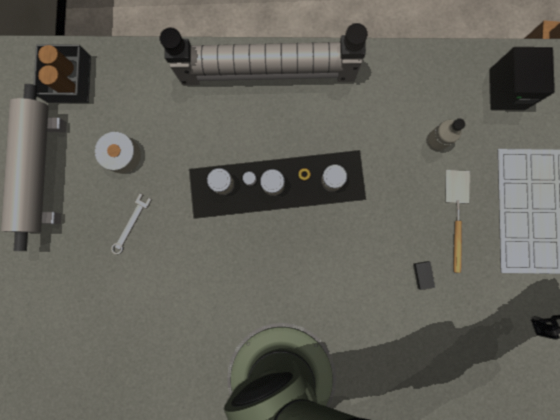

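View pics/side0.png

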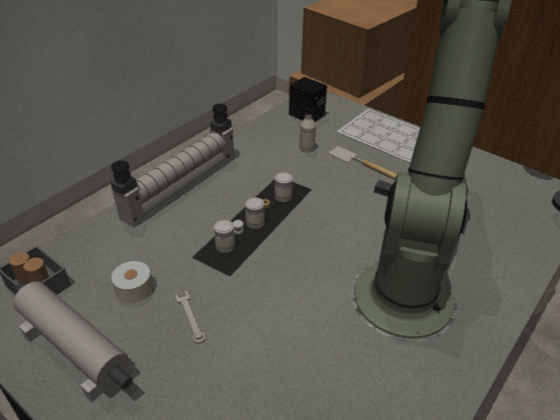

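The top view shows tins near (220,181), (272,181) and (335,177), with the thumb nut at (249,178) and the collar at (304,174). Next I'll zoom in on the row.

Run:
```python
import cv2, numpy as np
a=cv2.imread("pics/top0.png")[145:225,180:375]; b=cv2.imread("pics/side0.png")[160:275,190:320]
cv2.imwrite("pics/topz.png",cv2.resize(a,None,fx=4,fy=4,interpolation=cv2.INTER_CUBIC))
cv2.imwrite("pics/sidez.png",cv2.resize(b,None,fx=5,fy=5,interpolation=cv2.INTER_CUBIC))
```

```text
(no output)
```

View pics/topz.png

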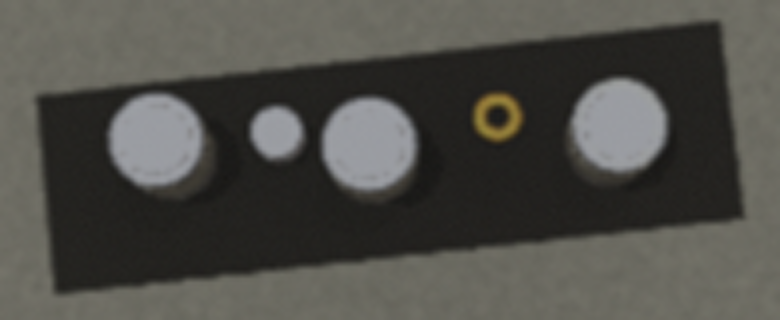

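View pics/sidez.png

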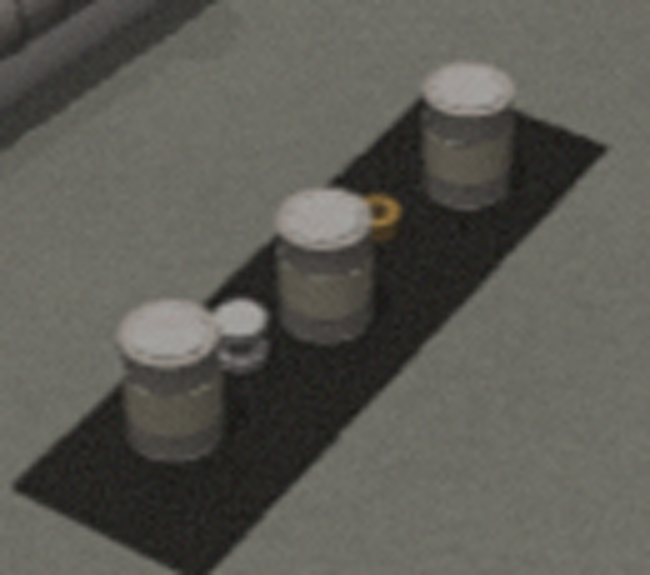

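```bash
cat > h.py <<'E'
import numpy as np, cv2
from workcell import cams, telemetry
from scipy.spatial.transform import Rotation as Rn
def ray(n,uv,z):
    c=cams.get_calibration(n); R=np.array(c["R"]);t=np.array(c["t"])
    d=R.T@np.array([(uv[0]-c["cx"])/c["fx"],(uv[1]-c["cy"])/c["fy"],1]); o=-R.T@t
    return (o+d*(z-o[2])/d[2])
def proj(n,X):
    c=cams.get_calibration(n); p=np.array(c["R"])@X+np.array(c["t"])
    return np.array([c["cx"]+c["fx"]*p[0]/p[2],c["cy"]+c["fy"]*p[1]/p[2]])
def lids(im,n,z=0.084,box=None,thr=None,amin=200):
    g=cv2.cvtColor(im,cv2.COLOR_BGR2GRAY); x0,y0,x1,y1=box
    m=np.zeros_like(g); s=g[y0:y1,x0:x1]; m[y0:y1,x0:x1]=(s>thr)*255
    k,l,st,ce=cv2.connectedComponentsWithStats(m)
    for i in range(1,k):
        if st[i,4]>20: print(n,st[i],np.round(ce[i],1),np.round(ray(n,ce[i],z),4))
# move helper: world target -> normalised deltas
def delta(p,rpy,base=None):
    s=telemetry.observe(); R0=Rn.from_euler('xyz',s["tool_rot"]); 
    d=R0.inv().apply(np.array(p)-s["position"])/0.15
    w=(R0.inv()*Rn.from_euler('xyz',rpy)).as_rotvec()/(np.pi/4)
    print(np.round(s["position"],4),np.round(s["tool_rot"],4),"d",np.round(d,3),"w",np.round(w,3))
E
python3 - <<'E'
from h import *
im=cv2.imread("pics/top0.png"); print(im[180,220],im[192,228],im[178,249])
lids(im,"top",box=(185,150,370,215),thr=135)
im=cv2.imread("pics/side0.png"); print(im[226,224],im[240,225])
lids(im,"side",box=(200,165,312,265),thr=125)
# mat corners
for uv in [(180+38/4,145+97/4),(180+718/4,145+22/4),(180+743/4,145+215/4),(180+57/4,145+291/4)]: print(ray("top",uv,0.004))
for uv in [(190+15/5,160+487/5),(190+607/5,160+148/5)]: print(ray("side",uv,0.004))
for nm,uv,z in [("nut",(249.2,177.7),.036),("collar",(304.3,174.2),.02)]: print(nm,ray("top",uv,z))
E
```

```text
[162 156 154] [45 50 51] [162 157 154]
top [324 165  22  22 378] [334.5 175.8] [ 0.5347 -0.1322  0.084 ]
top [208 169  22  22 379] [218.5 179.5] [0.5213 0.1678 0.084 ]
top [261 170  22  22 380] [271.7 180.6] [0.5201 0.0297 0.084 ]
top [243 172  12  12 103] [248.7 177.7] [0.5271 0.0894 0.084 ]
[155 158 161] [74 85 86]
side [275 172  18  11 142] [283.3 177.1] [ 0.5325 -0.1298  0.084 ]
side [245 198  19  12 167] [254.1 203.1] [0.5188 0.0331 0.084 ]
side [214 220  29  13 252] [226.3 225.3] [0.5147 0.163  0.084 ]
[0.56147534 0.26300158 0.004     ]
[ 0.61964567 -0.20912295  0.004     ]
[ 0.48507371 -0.22632778  0.004     ]
[0.4263272  0.24548454 0.004     ]
[0.55669932 0.26874891 0.004     ]
[ 0.47839805 -0.21974223  0.004     ]
nut [0.53461442 0.09288739 0.036     ]
collar [ 0.548626   -0.05618023  0.02      ]
```

Run:
```python
from h import *
print(ray("top",(450,132),.0),ray("top",(457,126),.17))
delta([.36,-.47,.25],[np.pi,0,.353+.785])
```

```text
[ 0.67563197 -0.46123676  0.        ] [ 0.64442484 -0.41655044  0.17      ]
[ 0.2158 -0.5863  0.2478] [-3.1406e+00  1.0000e-04  3.5280e-01] d [ 1.17  -0.395 -0.014] w [-0.001 -0.    -1.   ]
```

>>> arm_command(
  deltas=[
    [1,0.25,-0.1,0,0,0,-0.24],
    [1,0.5,-0.2,0,0,0,-0.48],
    [1,0.75,-0.28,0,0,0,-0.72],
    [1,0.95,-0.36,0,0,0,-0.95],
    [1,0.95,-0.36,0,0,0,-0.95],
  ],
  newtons=30,
)

```text
clock: 0.72
position: [0.3329, -0.4849, 0.2481]
tool_rot: [3.141, -0.001, 1.104]
force: [-0.2, -0.9, -0.8]
grip_width: 0.0854
```

Run:
```python
from h import *
delta([.45,-.35,.25],[np.pi,0,1.694])
delta([.52,.168,.25],[np.pi,0,1.694])
print(telemetry.observe()["qpos"],telemetry.observe()["clock"])
```

```text
[ 0.3329 -0.4849  0.2481] [ 3.1415e+00 -1.3000e-03  1.1044e+00] d [ 1.154  0.293 -0.011] w [ 0.001 -0.002 -0.751]
[ 0.3329 -0.4849  0.2481] [ 3.1415e+00 -1.3000e-03  1.1044e+00] d [ 4.448 -0.843 -0.007] w [ 0.001 -0.002 -0.751]
[ 1.04437526  0.47137542 -0.24641866  1.6915638   0.13097951  0.99522034
  0.28588829] 0.725
```

>>> arm_command(
  deltas=[
    [1,0.3,0.07,0,0,0,-0.2],
    [1,0.6,0.14,0,0,0,-0.42],
    [1,0.8,0.22,0,0,0,-0.62],
    [1,1,0.26,0,0,0,-0.75],
    [1,1,0.26,0,0,0,-0.75],
  ],
)

```text
clock: 1.35
position: [0.4351, -0.369, 0.2482]
tool_rot: [3.141, -0.001, 1.69]
force: [0.1, 0.3, 1.1]
grip_width: 0.0856
```

Run:
```python
from h import *
delta([.52,.168,.25],[np.pi,0,1.694])
print(telemetry.observe()["qpos"],telemetry.observe()["clock"])
```

```text
[ 0.4351 -0.369   0.2482] [ 3.1413e+00 -8.0000e-04  1.6905e+00] d [ 3.487  0.99  -0.009] w [ 0.    -0.001 -0.004]
[ 0.90186877  0.46050965 -0.41687693  1.73147694  0.21523366  0.99521989
  0.52542736] 1.35
```

>>> arm_command(
  deltas=[
    [1,0.3,0.08,0,0,0,0],
    [1,0.6,0.16,0,0,0,0],
    [1,1,0.28,0,0,0,0],
  ],
)

```text
clock: 1.72
position: [0.4574, -0.2171, 0.2482]
tool_rot: [-3.141, 0.001, 1.683]
force: [1.9, -0.1, 0.0]
grip_width: 0.085
```

>>> arm_command(
  deltas=[
    [1,0.3,0.08,0,0,0,0],
    [1,0.6,0.16,0,0,0,0],
    [1,1,0.28,0,0,0,0],
  ],
)

```text
clock: 2.1
position: [0.482, -0.0635, 0.2483]
tool_rot: [-3.141, 0.001, 1.683]
force: [1.1, -0.3, 0.2]
grip_width: 0.0852
```

>>> arm_command(
  deltas=[
    [1,0.3,0.08,0,0,0,0],
    [1,0.6,0.16,0,0,0,0],
    [1,0.9,0.28,0,0,0,0],
    [1,1,0.28,0,0,0,0],
    [1,1,0.28,0,0,0,0],
  ],
)

```text
clock: 2.72
position: [0.5061, 0.0905, 0.2481]
tool_rot: [-3.141, 0.0, 1.688]
force: [0.5, -0.2, 0.0]
grip_width: 0.0853
```

Run:
```python
from h import *
delta([.52,.168,.25],[np.pi,0,1.694])
print(telemetry.observe()["qpos"],telemetry.observe()["clock"])
```

```text
[0.5061 0.0905 0.2481] [-3.1410e+00  3.0000e-04  1.6875e+00] d [ 0.503  0.152 -0.013] w [-0.001  0.    -0.008]
[ 0.14913269  0.39277273 -0.57223918  1.86714533  0.25672311  0.95579021
 -0.42138721] 2.725
```

>>> arm_command(
  deltas=[
    [1,0.25,0.08,0,0,0,0],
    [1,0.5,0.15,0.1,0,0,-0.01],
    [1,0.51,0.15,0.4,0,0,-0.01],
    [1,0.51,0.15,0.7,0,0,-0.01],
    [1,0.51,0.15,0.8,0,0,-0.01],
    [1,0.51,0.15,0.8,0,0,-0.01],
  ],
)

```text
clock: 3.48
position: [0.52, 0.1682, 0.1284]
tool_rot: [-3.141, 0.001, 1.694]
force: [-0.2, 0.5, 0.6]
grip_width: 0.0856
```

Run:
```python
from h import *
delta([.520,.169,.05],[np.pi,0,1.694])
s=telemetry.observe();print(s["qpos"],s["clock"],s["force"])
a=cams.grab_frame("top")[130:230,170:330]; b=cams.grab_frame("side")[130:280,170:330]
cv2.imwrite("pics/c1.png",np.hstack([cv2.resize(a,(640,400))[:, :],]));cv2.imwrite("pics/c1s.png",cv2.resize(b,None,fx=3.5,fy=3.5))
```

```text
[0.52   0.1682 0.1284] [-3.1408e+00  5.0000e-04  1.6942e+00] d [0.006 0.001 0.523] w [-0.001  0.001  0.   ]
[-0.05495532  0.60364496 -0.50667708  1.88951608  0.41420672  0.75444904
 -0.67041334] 3.475 [-0.23402856  0.52996738  0.63141713]
```

View pics/c1.png

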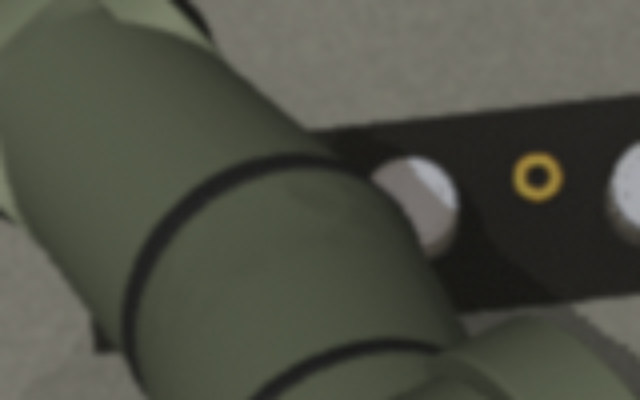

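View pics/c1s.png

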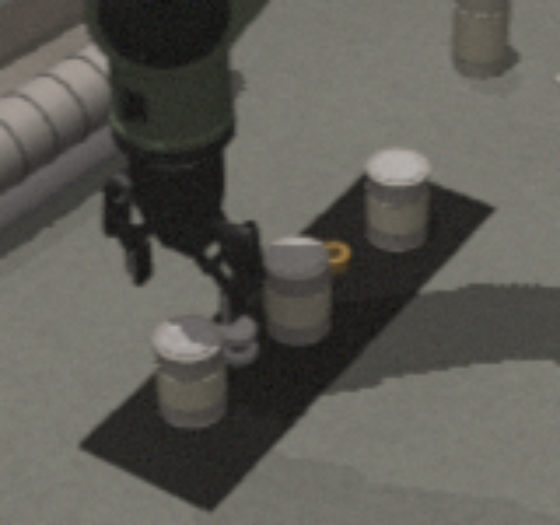

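The side view shows the open jaws straddling the left tin, in line with it, and the nut standing clear. I'll descend and close.

>>> arm_command(
  deltas=[
    [1,0.005,0,0.15,0,0,0],
    [1,0.005,0,0.3,0,0,0],
    [1,0.005,0,0.43,0,0,0],
    [1,0.005,0,0.52,0,0,0],
    [1,0.005,0,0.52,0,0,0],
  ],
  newtons=30,
)

```text
clock: 4.2
position: [0.5196, 0.17, 0.0499]
tool_rot: [-3.141, 0.0, 1.696]
force: [-0.2, -0.3, 0.4]
grip_width: 0.0856
```

>>> arm_command(
  deltas=[
    [0.6,0,0,0,0,0,0],
    [0.5,0,0,0,0,0,0],
    [0.4,0,0,0,0,0,0],
    [0.2,0,0,0,0,0,0],
    [0,0,0,0,0,0,0],
    [-0.2,0,0,0,0,0,0],
    [-0.2,0,0,0,0,0,0],
  ],
  newtons=30,
)

```text
clock: 5.08
position: [0.5202, 0.1701, 0.051]
tool_rot: [3.14, -0.0, 1.696]
force: [-0.7, -1.0, 10.1]
grip_width: 0.0592
```

>>> arm_command(
  deltas=[
    [-0.3,0,0,-0.04,0,0,0],
    [-0.3,0,0,-0.12,0,0,0],
    [-0.3,0,0,-0.24,0,0,0],
    [-0.3,0,0,-0.36,0,0,0],
    [-0.3,0,0,-0.46,0,0,0],
    [-0.3,0,0,-0.53,0,0,0],
    [-0.3,0,0,-0.55,0,0,0],
    [-0.3,0,0,-0.55,0,0,0],
  ],
)

```text
clock: 6.08
position: [0.5197, 0.1699, 0.1327]
tool_rot: [-3.141, 0.0, 1.696]
force: [0.4, -0.6, -2.6]
grip_width: 0.0596
```

>>> arm_command(
  deltas=[
    [-0.3,0,0,0,0,0,0],
    [-0.3,0,0,0,0,0,0],
    [-0.3,0,0,0,0,0,0],
  ],
)

```text
clock: 6.45
position: [0.5196, 0.17, 0.1326]
tool_rot: [-3.141, -0.0, 1.696]
force: [0.0, 0.3, -1.7]
grip_width: 0.0594
```

>>> arm_command(
  deltas=[
    [-0.3,0,0,0,0,0,0],
    [-0.3,0,0,0,0,0,0],
  ],
)

```text
clock: 6.7
position: [0.5197, 0.17, 0.1328]
tool_rot: [-3.142, -0.0, 1.696]
force: [-0.3, 1.0, -2.4]
grip_width: 0.0592
```

Run:
```python
from h import *
for i in range(6):
    b=cams.grab_frame("side"); s=telemetry.observe(); print(s["clock"],np.round(s["position"],4),np.round(s["force"],2),s["joint_efforts"][[1,3]],s["grip_width"])
cv2.imwrite("pics/l1s.png",cv2.resize(b[130:280,170:330],None,fx=3.5,fy=3.5))
```

```text
6.75 [0.5198 0.17   0.1328] [ 0.32  0.31 -2.22] [-88.18933725 -28.06982875] 0.05932556884957752
6.8 [0.5197 0.17   0.1328] [-0.33  0.5  -1.53] [-88.20189714 -28.07297945] 0.05887823918455238
6.85 [0.5198 0.17   0.1328] [ 0.34 -0.28 -2.21] [-88.21261168 -28.07507873] 0.0592623644199737
6.9 [0.5198 0.17   0.1328] [ 0.46  0.12 -2.59] [-88.22148085 -28.07670414] 0.05920051921586122
6.95 [0.5198 0.17   0.1328] [-0.09  0.44 -2.38] [-88.22670937 -28.07803988] 0.05941645896890813
7.0 [0.5197 0.17   0.1328] [-0.32 -0.63 -3.37] [-88.22811127 -28.0768311 ] 0.05919106128550094
```

View pics/l1s.png

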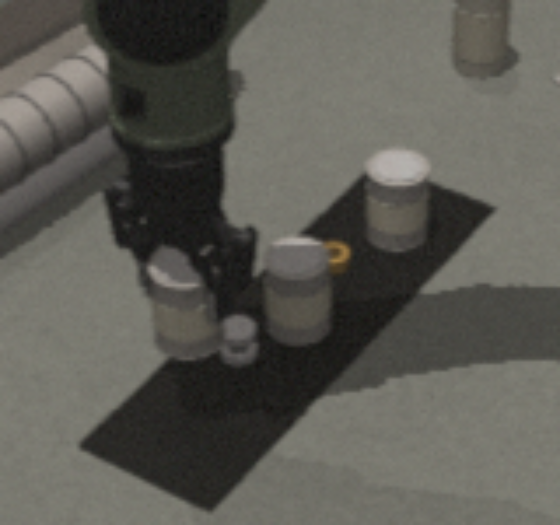

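>>> arm_command(
  deltas=[
    [-0.3,0,0,0.06,0,0,0],
    [-0.3,0,0,0.17,0,0,0],
    [-0.3,0,0,0.28,0,0,0],
    [-0.3,0,0,0.38,0,0,0],
    [-0.3,0,0,0.46,0,0,0],
    [-0.3,0,0,0.51,0,0,0],
    [-0.3,0,0,0.53,0,0,0],
    [-0.3,0,0,0.54,0,0,0],
  ],
)

```text
clock: 8.0
position: [0.5199, 0.1701, 0.0519]
tool_rot: [3.141, -0.0, 1.696]
force: [-0.1, -0.4, -1.4]
grip_width: 0.0594
```

>>> arm_command(
  deltas=[
    [-0.3,0,0,0.003,0,0,0],
    [-0.3,0,0,0.003,0,0,0],
  ],
)

```text
clock: 8.25
position: [0.5199, 0.17, 0.0516]
tool_rot: [3.141, -0.0, 1.696]
force: [-0.3, -0.8, -2.0]
grip_width: 0.0593
```

>>> arm_command(
  deltas=[
    [-0.3,0,0,0.003,0,0,0],
    [-0.3,0,0,0.005,0,0,0],
    [-0.3,0,0,0.005,0,0,0],
  ],
)

```text
clock: 8.62
position: [0.5199, 0.17, 0.0511]
tool_rot: [3.141, 0.0, 1.696]
force: [-2.0, -1.1, 7.9]
grip_width: 0.0594
```

>>> arm_command(
  deltas=[
    [0.5,0,0,0,0,0,0],
    [0.6,0,0,0,0,0,0],
    [1,0,0,0,0,0,0],
    [1,0,0,0,0,0,0],
    [1,0,0,0,0,0,0],
  ],
)

```text
clock: 9.25
position: [0.5197, 0.17, 0.0506]
tool_rot: [-3.141, -0.0, 1.696]
force: [-0.5, -0.2, -0.3]
grip_width: 0.0852
```

>>> arm_command(
  deltas=[
    [1,0,0,-0.1,0,0,0],
    [1,0,0,-0.3,0,0,0],
    [1,0,0,-0.5,0,0,0],
    [1,0,0,-0.55,0,0,0],
    [1,0,0,-0.55,0,0,0],
  ],
)

```text
clock: 9.88
position: [0.5199, 0.1699, 0.1336]
tool_rot: [3.141, -0.0, 1.696]
force: [-0.5, -0.9, -0.2]
grip_width: 0.0856
```

Run:
```python
from h import *
F=[]
for i in range(6):
    b=cams.grab_frame("side"); s=telemetry.observe(); F.append(s["force"][2])
print(s["clock"],np.round(F,2),np.mean(F),s["joint_efforts"][[1,3]])
cv2.imwrite("pics/r1s.png",cv2.resize(b[130:280,170:330],None,fx=3.5,fy=3.5))
im=b;lids(im,"side",box=(200,165,312,265),thr=125)
delta([.5195,.0312,.13],[np.pi,0,1.694])
```

```text
10.175 [-0.96  0.22  0.37 -0.4  -0.32 -0.43] -0.2538164002033503 [-87.27907419 -27.4607563 ]
side [274 172  19  11 168] [283.2 177. ] [ 0.5335 -0.1302  0.084 ]
side [247 197  14   3  26] [253.4 198.5] [0.5353 0.0173 0.084 ]
side [214 222  18  12 112] [220.6 228. ] [0.5195 0.1824 0.084 ]
[0.5194 0.17   0.1325] [-3.1405e+00  1.0000e-04  1.6960e+00] d [-0.918 -0.115  0.017] w [-0.001  0.     0.003]
```

View pics/r1s.png

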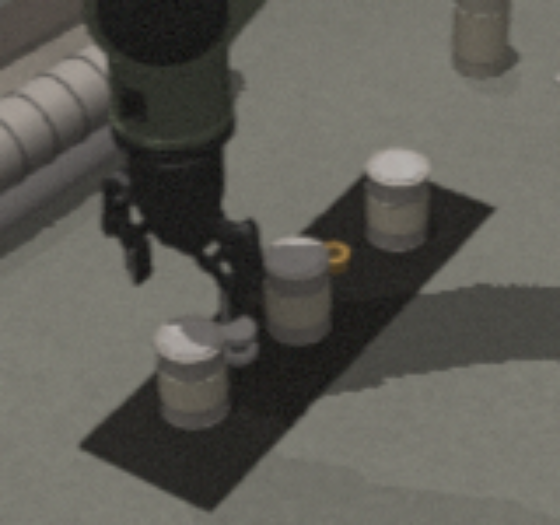

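Left tin back in place, about 2.1–2.5 N. The middle tin is next.

>>> arm_command(
  deltas=[
    [1,-0.2,-0.03,0,0,0,0],
    [1,-0.5,-0.06,0,0,0,0],
    [1,-0.8,-0.1,0,0,0,0],
    [1,-0.92,-0.115,0,0,0,0],
    [1,-0.92,-0.115,0,0,0,0],
    [1,-0.92,-0.115,0,0,0,0],
  ],
)

```text
clock: 10.92
position: [0.5199, 0.0323, 0.1331]
tool_rot: [3.141, -0.001, 1.697]
force: [0.2, 0.2, 0.4]
grip_width: 0.0855
```

Run:
```python
from h import *
F=[]
for i in range(5):
    b=cams.grab_frame("side" if i else "top"); s=telemetry.observe(); F.append(s["force"][2])
    if i==0: t=b
print(s["clock"],np.round(F,2),np.mean(F),s["joint_efforts"][[1,3]])
delta([.5195,.0312,.05],[np.pi,0,1.694])
cv2.imwrite("pics/c2s.png",np.hstack([cv2.resize(b[150:260,190:310],(480,440)),cv2.resize(t[145:225,180:260],(300,440))]))
```

```text
11.175 [-0.31 -0.94  0.68 -0.07 -0.4 ] -0.20917950277053315 [-82.80777454 -26.53810501]
[0.5198 0.0317 0.1331] [ 3.1416e+00 -2.0000e-04  1.6970e+00] d [-0.003 -0.003  0.554] w [ 0.    -0.     0.004]
```

View pics/c2s.png

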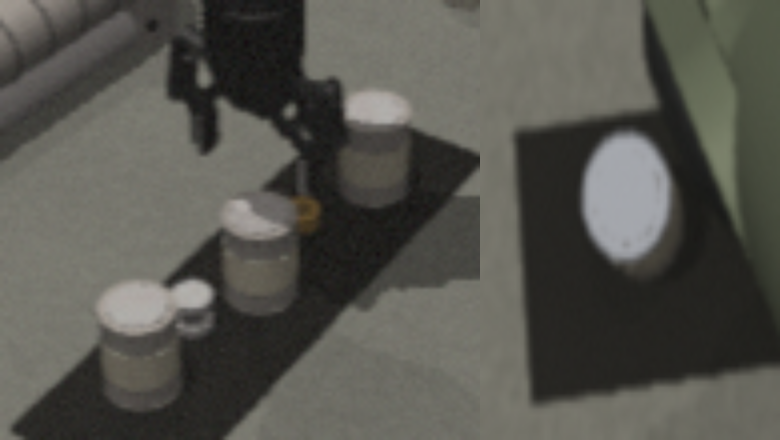

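The jaws straddle the middle tin and the left tin stands upright. I'll descend.

>>> arm_command(
  deltas=[
    [1,0,0,0.15,0,0,0],
    [1,0,0,0.3,0,0,0],
    [1,0,0,0.45,0,0,0],
    [1,0,0,0.55,0,0,0],
    [1,0,0,0.55,0,0,0],
  ],
  newtons=30,
)

```text
clock: 11.8
position: [0.5194, 0.0312, 0.05]
tool_rot: [-3.14, -0.0, 1.696]
force: [-0.3, -0.3, 0.4]
grip_width: 0.0853
```

>>> arm_command(
  deltas=[
    [0.6,0,0,0,0,0,0],
    [0.5,0,0,0,0,0,0],
    [0.4,0,0,0,0,0,0],
    [0.2,0,0,0,0,0,0],
    [0,0,0,0,0,0,0],
    [-0.2,0,0,0,0,0,0],
    [-0.3,0,0,0,0,0,0],
  ],
  newtons=30,
)

```text
clock: 12.68
position: [0.5204, 0.0309, 0.0514]
tool_rot: [3.14, 0.0, 1.696]
force: [-1.1, -0.9, 11.6]
grip_width: 0.0592
```

>>> arm_command(
  deltas=[
    [-0.3,0,0,-0.04,0,0,0],
    [-0.3,0,0,-0.12,0,0,0],
    [-0.3,0,0,-0.24,0,0,0],
    [-0.3,0,0,-0.36,0,0,0],
    [-0.3,0,0,-0.46,0,0,0],
    [-0.3,0,0,-0.53,0,0,0],
    [-0.3,0,0,-0.55,0,0,0],
    [-0.3,0,0,-0.55,0,0,0],
  ],
)

```text
clock: 13.68
position: [0.5197, 0.0309, 0.133]
tool_rot: [-3.141, 0.0, 1.696]
force: [0.1, 0.4, -4.2]
grip_width: 0.0593
```

>>> arm_command(
  deltas=[
    [-0.3,0,0,0,0,0,0],
    [-0.3,0,0,0,0,0,0],
    [-0.3,0,0,0,0,0,0],
  ],
)

```text
clock: 14.05
position: [0.5197, 0.031, 0.1329]
tool_rot: [-3.141, -0.0, 1.696]
force: [0.3, 0.2, -3.4]
grip_width: 0.0592
```

Run:
```python
from h import *
F=[]
for i in range(8):
    b=cams.grab_frame("side"); s=telemetry.observe(); F.append(s["force"][2])
print(s["clock"],np.round(F,2),np.mean(F),s["joint_efforts"][[1,3]],s["position"],s["grip_width"])
cv2.imwrite("pics/l2s.png",cv2.resize(b[130:280,170:330],None,fx=3.5,fy=3.5))
```

```text
14.45 [-5.17 -3.46 -4.03 -3.75 -3.39 -3.12 -4.34 -3.95] -3.8999707417602387 [-84.74468708 -27.50934005] [0.51983307 0.03090983 0.13310812] 0.0596254158153584
```

View pics/l2s.png

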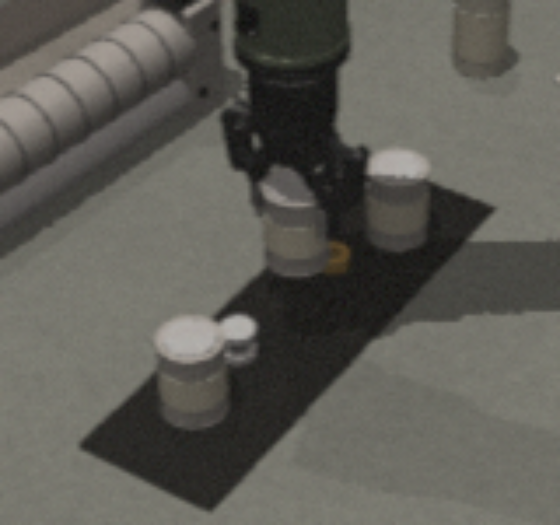

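The middle tin is lifted upright at about 3.7 N, heavier than the left. Lowering.

>>> arm_command(
  deltas=[
    [-0.3,0,0,0.06,0,0,0],
    [-0.3,0,0,0.17,0,0,0],
    [-0.3,0,0,0.28,0,0,0],
    [-0.3,0,0,0.38,0,0,0],
    [-0.3,0,0,0.46,0,0,0],
    [-0.3,0,0,0.51,0,0,0],
    [-0.3,0,0,0.53,0,0,0],
    [-0.3,0,0,0.54,0,0,0],
  ],
)

```text
clock: 15.45
position: [0.52, 0.0309, 0.0522]
tool_rot: [3.141, 0.0, 1.696]
force: [-0.1, 0.2, -3.0]
grip_width: 0.0593
```

>>> arm_command(
  deltas=[
    [-0.3,0,0,0.003,0,0,0],
    [-0.3,0,0,0.003,0,0,0],
  ],
)

```text
clock: 15.7
position: [0.52, 0.0309, 0.0519]
tool_rot: [3.141, -0.0, 1.696]
force: [0.1, -0.2, -4.1]
grip_width: 0.0594
```

>>> arm_command(
  deltas=[
    [-0.3,0,0,0.003,0,0,0],
    [-0.3,0,0,0.005,0,0,0],
    [-0.3,0,0,0.005,0,0,0],
  ],
)

```text
clock: 16.08
position: [0.5199, 0.0309, 0.0514]
tool_rot: [3.141, 0.0, 1.696]
force: [-3.1, -0.1, 8.4]
grip_width: 0.0591
```

>>> arm_command(
  deltas=[
    [0.5,0,0,0,0,0,0],
    [0.6,0,0,0,0,0,0],
    [1,0,0,0,0,0,0],
    [1,0,0,0,0,0,0],
    [1,0,0,0,0,0,0],
  ],
)

```text
clock: 16.7
position: [0.5198, 0.0309, 0.0509]
tool_rot: [-3.141, -0.0, 1.696]
force: [0.5, 0.0, -0.0]
grip_width: 0.0851
```

>>> arm_command(
  deltas=[
    [1,0,0,-0.1,0,0,0],
    [1,0,0,-0.3,0,0,0],
    [1,0,0,-0.5,0,0,0],
    [1,0,0,-0.55,0,0,0],
    [1,0,0,-0.55,0,0,0],
  ],
)

```text
clock: 17.32
position: [0.52, 0.0307, 0.1339]
tool_rot: [3.141, 0.0, 1.695]
force: [-0.6, 0.1, -0.9]
grip_width: 0.0853
```

Run:
```python
from h import *
delta([.5335,-.131,.133],[np.pi,0,1.694])
```

```text
[0.52   0.0307 0.1339] [3.1406e+00 2.0000e-04 1.6954e+00] d [-1.081 -0.045  0.006] w [0.001 0.    0.002]
```

>>> arm_command(
  deltas=[
    [1,-0.2,-0.01,0,0,0,0],
    [1,-0.5,-0.02,0,0,0,0],
    [1,-0.8,-0.03,0,0,0,0],
    [1,-0.98,-0.04,0,0,0,0],
    [1,-0.98,-0.04,0,0,0,0],
  ],
)

```text
clock: 17.95
position: [0.5315, -0.1178, 0.1323]
tool_rot: [-3.14, -0.0, 1.693]
force: [-0.4, -0.6, -0.9]
grip_width: 0.085
```

>>> arm_command(
  deltas=[
    [1,-0.1,-0.005,0,0,0,0],
    [1,-0.1,-0.005,0,0,0,0],
    [1,-0.1,-0.005,0,0,0,0],
  ],
)

```text
clock: 18.32
position: [0.5333, -0.1301, 0.1333]
tool_rot: [-3.141, -0.0, 1.696]
force: [0.5, 0.5, -0.8]
grip_width: 0.0853
```

Run:
```python
from h import *
F=[]
for i in range(5):
    b=cams.grab_frame("side" if i else "top"); s=telemetry.observe(); F.append(s["force"][2])
    if i==0: t=b
print(s["clock"],np.round(F,2),np.mean(F),s["joint_efforts"][[1,3]])
delta([.5335,-.131,.051],[np.pi,0,1.694])
lids(t,"top",box=(185,150,300,215),thr=135)
cv2.imwrite("pics/c3s.png",np.hstack([cv2.resize(b[140:260,200:320],(440,440)),cv2.resize(t[145:225,190:270],(350,440))]))
```

```text
18.575 [1.31 1.02 1.07 0.03 0.24] 0.7333738311657788 [-87.38738537 -27.62000442]
[ 0.5334 -0.1303  0.1334] [ 3.1416e+00 -1.0000e-04  1.6963e+00] d [-0.005  0.     0.55 ] w [ 0.    -0.     0.003]
top [208 170  22  22 391] [218.5 180.4] [0.5191 0.1677 0.084 ]
top [261 170  23  23 397] [271.7 180.9] [0.5193 0.0296 0.084 ]
top [243 172  12  12 112] [248.5 177.5] [0.5275 0.09   0.084 ]
```

View pics/c3s.png

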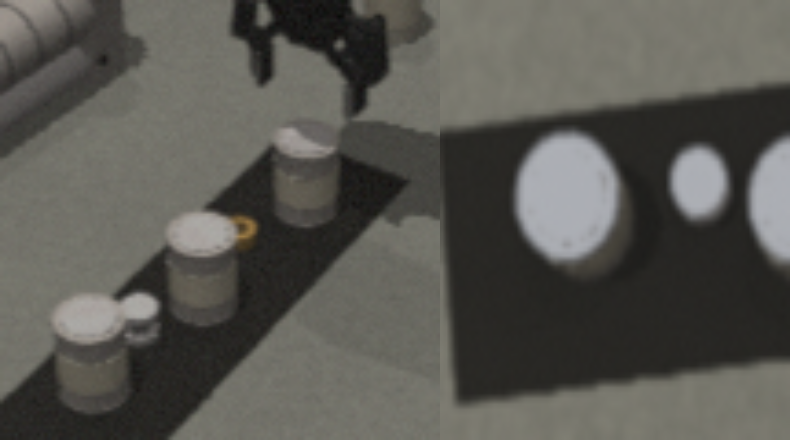

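Left and middle tins are within about 2 mm of where they started, and the nut hasn't moved. The jaws are in line with the right tin.

>>> arm_command(
  deltas=[
    [1,-0.005,0,0.15,0,0,0],
    [1,-0.005,0,0.3,0,0,0],
    [1,-0.005,0,0.45,0,0,0],
    [1,-0.005,0,0.55,0,0,0],
    [1,-0.005,0,0.55,0,0,0],
  ],
  newtons=30,
)

```text
clock: 19.2
position: [0.533, -0.1311, 0.0502]
tool_rot: [-3.14, -0.001, 1.696]
force: [0.6, -0.4, 1.0]
grip_width: 0.0853
```

>>> arm_command(
  deltas=[
    [0.6,0,0,0,0,0,0],
    [0.5,0,0,0,0,0,0],
    [0.4,0,0,0,0,0,0],
    [0.2,0,0,0,0,0,0],
    [0,0,0,0,0,0,0],
    [-0.2,0,0,0,0,0,0],
    [-0.3,0,0,0,0,0,0],
  ],
  newtons=30,
)

```text
clock: 20.08
position: [0.5342, -0.1315, 0.0518]
tool_rot: [3.14, 0.001, 1.696]
force: [0.7, -1.0, 10.5]
grip_width: 0.0591
```

>>> arm_command(
  deltas=[
    [-0.3,0,0,-0.04,0,0,0],
    [-0.3,0,0,-0.12,0,0,0],
    [-0.3,0,0,-0.24,0,0,0],
    [-0.3,0,0,-0.36,0,0,0],
    [-0.3,0,0,-0.46,0,0,0],
    [-0.3,0,0,-0.53,0,0,0],
    [-0.3,0,0,-0.55,0,0,0],
    [-0.3,0,0,-0.55,0,0,0],
  ],
)

```text
clock: 21.08
position: [0.5333, -0.1315, 0.1333]
tool_rot: [-3.141, -0.0, 1.696]
force: [0.1, -1.0, -6.1]
grip_width: 0.0596
```

>>> arm_command(
  deltas=[
    [-0.3,0,0,0,0,0,0],
    [-0.3,0,0,0,0,0,0],
    [-0.3,0,0,0,0,0,0],
  ],
)

```text
clock: 21.45
position: [0.5333, -0.1313, 0.1332]
tool_rot: [-3.141, -0.0, 1.696]
force: [-0.1, 0.2, -5.8]
grip_width: 0.0592
```

Run:
```python
from h import *
F=[]
for i in range(8):
    b=cams.grab_frame("side"); s=telemetry.observe(); F.append(s["force"][2])
print(s["clock"],np.round(F,2),np.mean(F),s["joint_efforts"][[1,3]],s["position"],s["grip_width"])
cv2.imwrite("pics/l3s.png",cv2.resize(b[130:280,170:330],None,fx=3.5,fy=3.5))
```

```text
21.85 [-4.82 -5.35 -5.88 -6.3  -4.97 -5.45 -5.91 -5.47] -5.5197224005373045 [-90.3437233  -29.09992754] [ 0.53340212 -0.13140511  0.13340787] 0.059340821936092615
```

View pics/l3s.png

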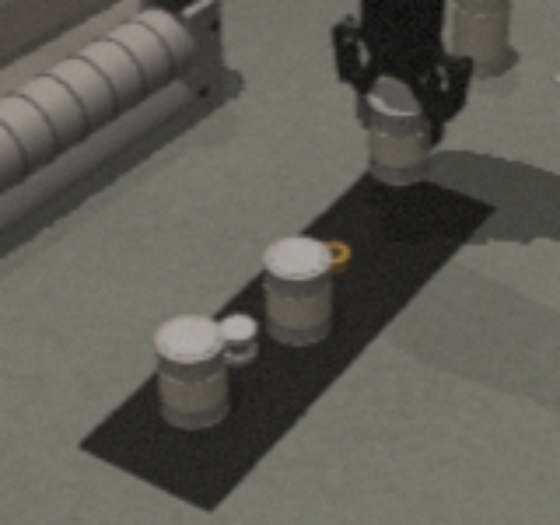

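The right tin is the heaviest: about 5.5 N, against 3.9 N and 2.4 N, and the joint torques give the same order. I'll set it back down first, as asked, then take it up again.

>>> arm_command(
  deltas=[
    [-0.3,0,0,0.06,0,0,0],
    [-0.3,0,0,0.17,0,0,0],
    [-0.3,0,0,0.28,0,0,0],
    [-0.3,0,0,0.38,0,0,0],
    [-0.3,0,0,0.46,0,0,0],
    [-0.3,0,0,0.51,0,0,0],
    [-0.3,0,0,0.53,0,0,0],
    [-0.3,0,0,0.54,0,0,0],
  ],
)

```text
clock: 22.85
position: [0.5336, -0.1314, 0.0525]
tool_rot: [3.141, 0.0, 1.696]
force: [-0.1, -0.6, -5.1]
grip_width: 0.0598
```

>>> arm_command(
  deltas=[
    [-0.3,0,0,0.003,0,0,0],
    [-0.3,0,0,0.003,0,0,0],
  ],
)

```text
clock: 23.1
position: [0.5335, -0.1315, 0.0522]
tool_rot: [3.141, 0.0, 1.696]
force: [0.7, -0.4, -4.0]
grip_width: 0.0592
```

>>> arm_command(
  deltas=[
    [-0.3,0,0,0.003,0,0,0],
    [-0.3,0,0,0.005,0,0,0],
    [-0.3,0,0,0.005,0,0,0],
  ],
)

```text
clock: 23.48
position: [0.5336, -0.1315, 0.0519]
tool_rot: [3.141, 0.001, 1.696]
force: [-4.5, -0.2, 9.0]
grip_width: 0.059
```

>>> arm_command(
  deltas=[
    [0.5,0,0,0,0,0,0],
    [0.6,0,0,0,0,0,0],
    [1,0,0,0,0,0,0],
    [1,0,0,0,0,0,0],
    [1,0,0,0,0,0,0],
    [1,0,0,0,0,0,0],
    [1,0,0,0,0,0,0],
  ],
)

```text
clock: 24.35
position: [0.5334, -0.1314, 0.0512]
tool_rot: [-3.142, -0.0, 1.696]
force: [-0.6, 0.2, 0.2]
grip_width: 0.0856
```

>>> arm_command(
  deltas=[
    [1,0,0,-0.1,0,0,0],
    [1,0,0,-0.3,0,0,0],
    [1,0,0,-0.5,0,0,0],
    [1,0,0,-0.55,0,0,0],
    [1,0,0,-0.55,0,0,0],
  ],
)

```text
clock: 24.98
position: [0.5335, -0.1316, 0.1343]
tool_rot: [3.141, 0.001, 1.696]
force: [0.2, 1.0, -0.4]
grip_width: 0.0853
```

Run:
```python
from h import *
b=cams.grab_frame("side"); s=telemetry.observe(); print(s["clock"],s["force"])
lids(b,"side",box=(200,165,312,265),thr=125)
delta([.5335,-.131,.051],[np.pi,0,1.694])
cv2.imwrite("pics/r3s.png",cv2.resize(b[130:280,170:330],None,fx=3.5,fy=3.5))
```

```text
25.025 [-0.69928446  0.47052269 -0.28906358]
side [275 175  17   8  79] [281.7 178.8] [ 0.5309 -0.119   0.084 ]
side [245 198  21  12 183] [254.5 203.3] [0.5173 0.033  0.084 ]
side [214 220  29  14 269] [226.4 225.6] [0.5135 0.1638 0.084 ]
[ 0.5332 -0.1315  0.1335] [-3.1414  0.      1.6957] d [0.003 0.002 0.55 ] w [-0.     0.     0.002]
```

View pics/r3s.png

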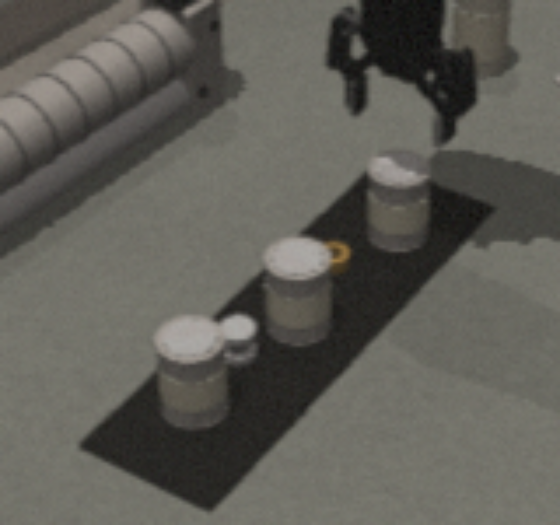

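All three tins are standing in place. Now I'll take up the right one to 15 cm.

>>> arm_command(
  deltas=[
    [1,0,0,0.15,0,0,0],
    [1,0,0,0.3,0,0,0],
    [1,0,0,0.45,0,0,0],
    [1,0,0,0.55,0,0,0],
    [1,0,0,0.55,0,0,0],
  ],
  newtons=30,
)

```text
clock: 25.65
position: [0.5327, -0.1311, 0.05]
tool_rot: [-3.14, -0.001, 1.696]
force: [-0.6, 0.1, 0.4]
grip_width: 0.0854
```

>>> arm_command(
  deltas=[
    [0.6,0,0,0,0,0,0],
    [0.5,0,0,0,0,0,0],
    [0.4,0,0,0,0,0,0],
    [0.2,0,0,0,0,0,0],
    [0,0,0,0,0,0,0],
    [-0.2,0,0,0,0,0,0],
    [-0.3,0,0,0,0,0,0],
  ],
  newtons=30,
)

```text
clock: 26.52
position: [0.5336, -0.1316, 0.0519]
tool_rot: [3.141, 0.001, 1.696]
force: [-3.6, -0.0, 11.1]
grip_width: 0.0595
```

>>> arm_command(
  deltas=[
    [-0.3,0,0,-0.04,0,0,0],
    [-0.3,0,0,-0.12,0,0,0],
    [-0.3,0,0,-0.24,0,0,0],
    [-0.3,0,0,-0.4,0,0,0],
    [-0.3,0,0,-0.6,0,0,0],
    [-0.3,0,0,-0.8,0,0,0],
    [-0.3,0,0,-0.94,0,0,0],
    [-0.3,0,0,-1,0,0,0],
  ],
)

```text
clock: 27.52
position: [0.5337, -0.1315, 0.2031]
tool_rot: [3.14, 0.001, 1.696]
force: [0.5, 0.0, -4.9]
grip_width: 0.0592
```

>>> arm_command(
  deltas=[
    [-0.3,0,0,0,0,0,0],
    [-0.3,0,0,0,0,0,0],
    [-0.3,0,0,0,0,0,0],
    [-0.3,0,0,0,0,0,0],
    [-0.3,0,0,0,0,0,0],
    [-0.3,0,0,0,0,0,0],
    [-0.3,0,0,0,0,0,0],
    [-0.3,0,0,0,0,0,0],
  ],
)

```text
clock: 28.52
position: [0.5334, -0.1314, 0.2012]
tool_rot: [3.142, -0.0, 1.696]
force: [-0.9, -0.7, -5.5]
grip_width: 0.0594
```

Run:
```python
from h import *
t=cams.grab_frame("top"); b=cams.grab_frame("side"); s=telemetry.observe(); print(s)
lids(t,"top",box=(185,150,300,215),thr=135)
cv2.imwrite("pics/f_s.png",cv2.resize(b[100:280,170:330],None,fx=3.2,fy=3.2)); cv2.imwrite("pics/f_t.png",t)
```

```text
{'clock': 28.625, 'qpos': array([ 0.54797067,  0.51010748, -0.56794615,  1.82728852,  0.34121561,
        0.90261783, -0.05161179]), 'qd': array([-3.72592329e-04, -7.65620946e-04, -6.11792954e-04,  6.56535282e-04,
        4.26941910e-04,  1.01806877e-03, -5.38473576e-05]), 'joint_efforts': array([-3.99046126e-03, -8.53864932e+01, -9.24972028e+00, -3.38195229e+01,
        1.84461538e-02,  1.80239687e-03, -1.19693891e-04]), 'position': array([ 0.53341774, -0.13141214,  0.2012214 ]), 'tool_rot': array([3.14157266e+00, 3.34893171e-05, 1.69584648e+00]), 'force': array([ 0.64412734,  0.40020302, -5.26605229]), 'moment': array([-0.02028908, -0.00344066, -0.00714517]), 'grip_width': 0.05919759229421921}
top [208 170  22  22 391] [218.5 180.4] [0.5191 0.1677 0.084 ]
top [261 170  23  23 394] [271.8 180.8] [0.5195 0.0295 0.084 ]
top [243 172  12  12 111] [248.5 177.5] [0.5273 0.09   0.084 ]
```

View pics/f_s.png

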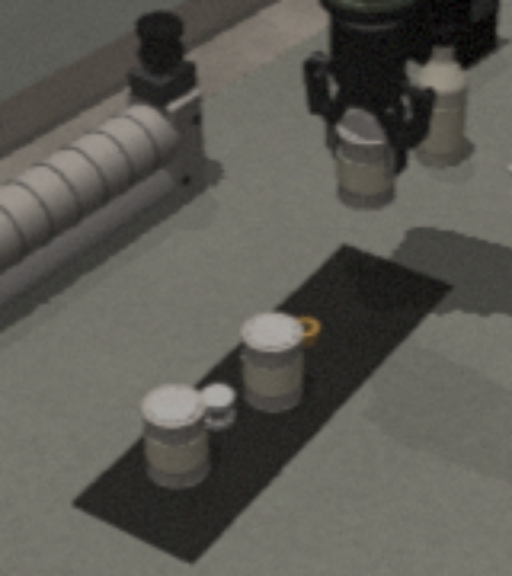

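View pics/f_t.png

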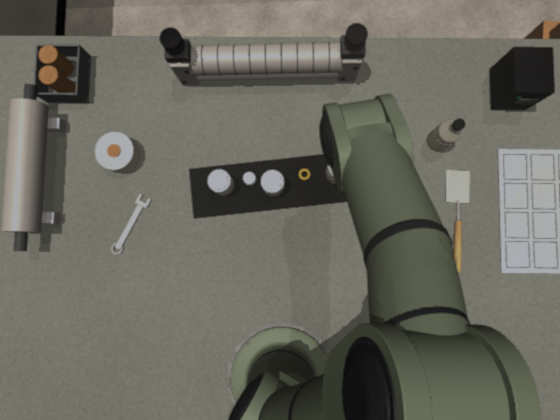

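The pictures show the right tin held upright and clear of the mat. The other two stand at (218,180) and (272,181), and the nut, collar and other bystanders haven't moved. Handing in.

```bash
python3 -c "
from workcell import job; print(job.job_done())"
```

```text
the job is handed in; nothing more can be done
None
```

I lifted the left, middle and right tins in turn, each about 8 cm with a 30 N grip, and set each back down. The right tin was the heaviest and I finished holding it. The downward force while holding each was about 2.4 N (left), 3.9 N (middle) and 5.5 N (right), and the joint torques gave the same order. The force readings scatter by about half a newton, but the gaps of about 1.5 N between the tins are well above that.

- **Final hold:** the right tin is upright and still, its underside about 15 cm above the mat (TCP at z = 0.201 m, finger opening 59 mm). The clock read 28.6 s at the last check, just before handing in.
- **Other two tins:** both stand within about 2 mm of where they started. The left one moved the most, about 2 mm towards the robot.
- **Bystanders:** the nut measured unmoved, and the collar and everything else looked unmoved in the final picture.
- **Forces:** the wrist force read at most about 12 N, at the end of each closing and set-down.
- **Checks:** none failed. The two cameras disagreed by 2–4 mm on tin positions, well inside the jaw clearance. The side view of the left tin was off by more, about 8 mm, because its lid ran together with the nut in the picture.

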